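Butt battery cells together in the pack jig and bolt them in

TASK

Draw the red-knobbed bolt back clear of the jig's channel, stand the loose blue battery cell in the channel behind the two cells already there, the same way round as them, and push the row up until all three cells stand flush, face to face, with the first hard against the grey end stop. Then, with the row closed up, slide the bolt fully home across the channel behind the last cell, and let go of everything. Leave the tape roll, wick reel, blue pliers and red marker where they are.

Things in the scene. Friction and masses are not known exactly. Their poses are not given: they have to be found in the camera images.
- jig: Fixed aluminium jig, base plate 150 x 84 x 6 mm. Origin on its underside, on the mat (mat top 2 mm above world z = 0); x = along the channel TOWARDS the end stop, y = across it TOWARDS the bolt's side, z up; all jig positions below are in this frame. Plate from x = -70 to +80 mm, y = +/-42 mm, its top (the channel floor) at z = 6 mm. Three flush cells fill x = -25 to +65 mm: centres at +50, +20, -10 mm, y near 0.
- jig_stop (a point): Middle of the cell-side face of the grey end stop, at its foot: jig x = +65 mm, y = 0, z = 6 mm; axes as the jig. The stop is 70 mm wide, its top at z = 38 mm. Beyond the jig a white plug-in meter hangs fixed above the bench (world x over 0.53 m, y -0.29 to -0.20 m, z 0.20 to 0.36 m): keep the gripper and wrist clear of it.
- jig_mouth (a point): Middle of the open end of the channel, on its floor: jig x = -62 mm, y = 0, z = 6 mm; axes as the jig. The channel lies between two grey rails, 6 mm thick, from x = -62 to +65 mm, tops at z = 16 mm, inner faces at y = +/-28 mm. The +y rail has a slot for the bolt at x = -38 to -25 mm; beside it a lug with guide cheeks (tops z = 16 mm) runs out to y = 90 mm.
- bolt (a joint): Slide of the brass bolt, m: 0 = fully home (shut), 0.042 = fully drawn; starts half shut, 0.012 to 0.022. It is 8 mm thick (jig x = -35.5 to -27.5 mm, z = 7 to 16 mm) and slides along jig y; its tip is at y = -6 mm when home, so it blocks the channel at the start and clears it when drawn beyond 0.034. 1.5 N of friction; stays where left; blocked by a cell in its path.
- bolt_knob (a point): Top of the red bolt knob (12 mm dia, z = 23.5 to 37.5 mm, on an 8 mm dia stem), on its axis; axes as the jig. It lies at jig x = -31.5 mm, y = 34 mm + bolt value, z = 37.5 mm. Pull it towards jig +y to draw the bolt, push it towards jig -y to shut it.
- cell_a: Blue prismatic battery cell, 30 (its x) x 50 (its y) x 36 mm tall, white top with two small metal terminals up to z = 41 mm, 0.12 kg, loose. Origin at the centre of its underside, z up. Stands in the jig nearest the stop, its x along the jig's x, with a gap of 3 to 10 mm to the stop.
- cell_b: Identical cell, loose, standing in the jig behind cell_a with a gap of 3 to 20 mm to it; its x along the jig's x.
- cell_c: Identical cell, loose, standing upright on the mat to the right of the jig: the one to be loaded, with its x (30 mm) along the jig's x, either way round.
- tape_roll: Bystander: brown tape roll, 67 mm dia, 19 mm tall, loose; origin at the centre of its underside. Leave it.
- wick_reel: Bystander: small yellow reel, 42 x 56 x 15 mm, loose; origin at the centre of its underside. Leave it.
- nipper_blue: Bystander: blue-handled pliers lying flat, 45 x 122 x 11 mm, loose; origin at the centre of its underside. Leave it.
- marker_red: Bystander: white marker with a red cap, 17 x 120 x 18 mm, loose; origin at the centre of its underside. Leave it.
Mind the look-alikes: they are no part of the job. What is shaped like the cell_a but brown, pink or purple is not meant.

How it is judged:
By the outcome, as a careful person would: the job done as asked, in the order asked, and still so for the second after the job is handed in, with the robot touching nothing.
It also fails if it takes over 54 s, if anything falls off the work surface, if the arm or the gripper's body presses on something with over 40 N, if the wrist force passes 120 N, or if a joint passes its speed limit or range.

ROBOT

A 6-joint arm with a two-finger parallel gripper is mounted at the origin on a cart in front of the work surface, level with it; the furniture and walls round the work are solid. World frame = base frame: x ahead of the robot, y to its left, z up, the work surface at z = 0. Lengths are in m, angles in rad, forces in N, time in s.
With the tool pointing down it reaches from about 0.225 to 0.875 m from the base axis. Payload 3.4 kg.
Tool frame: the origin (TCP) lies at the very end of the fingers, on their centre line; the grasp point (between the pads) lies 19 mm behind it; z points along the fingers, y is the line along which they close (so a half turn about z gives the same grasp; the last joint's range is limited). The gripper opens to 85 mm and grips with 20 to 120 N. Pads are 22 mm wide; open, the fingers measure 114 mm over their backs; the gripper's body (76 mm by 85 mm) begins 54 mm behind the grasp point. The pads swing forward as they close: fully open they stand 13 mm farther back than shut.
Start: joints at [-1.452, 0.276, 1.505, -0, 1.361, -0.121], TCP at [0.137, -0.559, 0.199] pointing down, gripper open.
Joint ranges: [-2.89, 2.89], [-0.75, 2.08], [0.22, 2.7], [-1.18, 4.32], [0.11, 2.71], [-2.7, 2.7]. Speed limits (rad/s): [2.57, 2.57, 3.14, 3.14, 3.14, 3.14].

INTERFACE

Orientations are given as a unit quaternion [w, x, y, z].
In Python, from rig import manip, get_image, camera_info gives the robot as it stands. The module is installed in compiled form; this text tells all that it offers.
- The arm moves only by the shell command python3 -m crank 'ROWS' [FORCE]. ROWS is a JSON object of lists of equal length, an entry for each row: "translation": the shift along the tool's x, y, z in mm, a list of three; "roll": the turn about the tool's z in rad; "fingers": the opening, from 0 (shut) to 1 (fully open). A call has 1 to 8 rows; each row shifts and turns the commanded pose from where the row before left it, along the tool's axes as they then stand; what a row does not reach is not made up. A row lasts 1/10 s, in which the tool goes at most 50 mm and 8.59 degrees, less where a joint would pass 70% of its speed; a pose out of reach is approached as far as the arm can. A call is refused whole if a number of a shift passes 50 or a number of a turn 0.15, either way. A call with a gripper value outside its range is refused whole. The fingers move at their own pace and stop on an object; FORCE is the grip in N (left out, the last holds). Time passes only in rows, so rows that do not move let the fingers close. It gives the time, the measured TCP pose, the force, the opening and the grip force at its end, in the units of the state.
- manip.get_state(): the state, without advancing time (a new reading comes with each control period).
- get_image(name): name is "scene" or "top"; returns the picture (480x640x3 uint8, blue, green, red); there is no depth.
- camera_info(name): a dict with "mtx" (3x3 intrinsics, pixels), "D" ([k1, k2, p1, p2, k3] as OpenCV has them; the pictures are not rectified), "rvec" (rotation vector, rad) and "tvec" (3), from world to camera coordinates, as OpenCV has them. Camera axes: x right, y down, z forward; pixel columns grow to the right and rows downward; lengths in m; the calibration is good to about 2 mm. A picture is of the moment at which its call begins. camera_info takes no time and is no camera call.
- manip.sign_off(): hands the job in; it is judged then, once.
The state is a dict: "clock": time; "qpos": joint angles; "qd": joint speeds; "effort": joint torques, N m; "position": TCP position; "ee_rot": TCP orientation; "contact_force": force on the tool from outside, world axes, zero at the start; "moment": the same for the moment, N m; "width": finger opening in m; "gripper_force": force on a finger pad.
Only numpy, scipy, OpenCV 4.12 (cv2) and the standard library are available. Lean on these libraries where they do the work, as an engineer would, in place of code of your own. Each camera call takes 0.05 s, during which the arm holds its last target. There are 200 camera calls.

## Working session

There is one attempt and no reset: what is moved stays moved. The work goes in short steps, Python scripts to look and compute and a shell command to move; the robot and the scene stay as the last step left them, time stands still between calls to the robot, and variables do not carry over. Pictures are saved under pics/ and viewed, at most 10 in all, crops included, and the job is handed in when it is done.

```bash
mkdir -p pics
python3 - <<'E'
from rig import manip,get_image,camera_info
import cv2
for n in("scene","top"):
    im=get_image(n); cv2.imwrite(f"pics/{n}0.png",im)
    c=camera_info(n); print(n,c)
s=manip.get_state(); print(s)
E
```

```text
scene {'mtx': array([[499.9990957 ,   0.        , 316.75267161],
       [  0.        , 499.9990957 , 236.65942867],
       [  0.        ,   0.        ,   1.        ]]), 'D': array([-0.0379358,  0.       ,  0.       ,  0.       ,  0.       ]), 'rvec': array([ 1.84889385, -0.93273934,  0.57365077]), 'tvec': array([-0.42626095,  0.13247581,  0.87945379])}
top {'mtx': array([[496.58601261,   0.        , 323.73816897],
       [  0.        , 496.58601261, 232.20126483],
       [  0.        ,   0.        ,   1.        ]]), 'D': array([-0.03458256,  0.        ,  0.        ,  0.        ,  0.        ]), 'rvec': array([ 2.14300116, -2.168363  ,  0.13584642]), 'tvec': array([-0.22882356,  0.42218695,  1.17334904])}
{'clock': 0.1, 'qpos': array([-1.45198818e+00,  2.76524444e-01,  1.50595854e+00,  2.30208079e-05,
        1.36069229e+00, -1.21010447e-01]), 'qd': array([ 0.00115089, -0.00132878, -0.00270004,  0.00048248, -0.00059373,
       -0.00106008]), 'effort': array([ 9.35902353e-04, -4.17699337e+01, -2.46404904e+01, -1.23597151e-04,
        5.76464998e-03,  1.47620983e-05]), 'position': array([ 0.13651647, -0.55805132,  0.19834954]), 'ee_rot': array([-7.91295719e-04,  9.92819467e-01,  1.19619727e-01,  1.21267203e-05]), 'contact_force': array([-0.2339483 , -0.01881956, -0.43577541]), 'moment': array([0.00254847, 0.02890803, 0.01204384]), 'gripper_force': 0.0, 'width': 0.08532666194570251}
```

View pics/scene0.png

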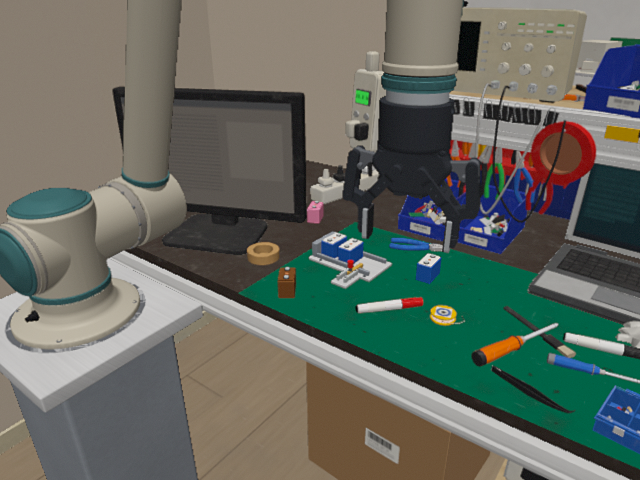

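View pics/top0.png

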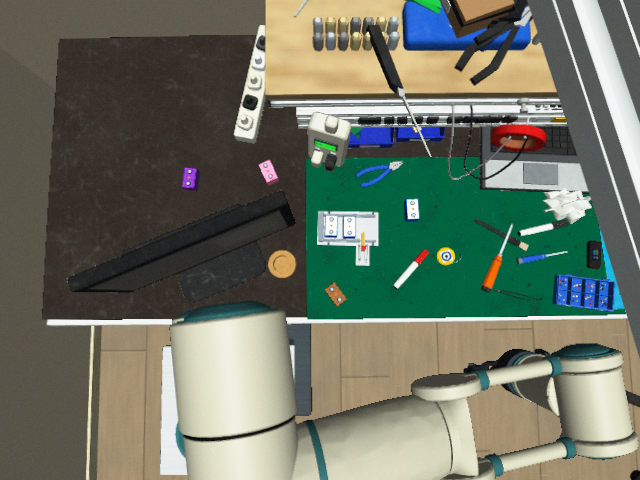

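The scene view shows the jig at about (350,262), blue cells at (333,242) and (350,248), and the loose blue cell at (428,266). In the top view the jig is at (348,228), cells a/b at (331,225) and (349,226), the bolt knob near (363,243), and the loose cell at (412,209).

Candidates for cell_c, by top pixel:
- blue (412,209), which fits the description
- brown (335,293), pink (268,172) and purple (190,178), which are look-alikes
- blue in the jig (331,225) and (349,226), which are cells a and b

I choose (412,209).

```bash
cat > h.py <<'E'
import cv2,numpy as np
from rig import manip,get_image,camera_info
def ray(n,uv,z):
    c=camera_info(n); R=cv2.Rodrigues(c["rvec"])[0]; o=-R.T@c["tvec"]
    p=cv2.undistortPoints(np.array(uv,float).reshape(-1,1,2),c["mtx"],c["D"])[:,0]
    d=np.c_[p,np.ones(len(p))]@R
    return o+d*((z-o[2])/d[:,2])[:,None]
def proj(n,P):
    c=camera_info(n); return cv2.projectPoints(np.array(P,float).reshape(-1,1,3),c["rvec"],c["tvec"],c["mtx"],c["D"])[0][:,0]
E
python3 - <<'E'
import cv2,numpy as np
from h import *
a=cv2.imread("pics/top0.png"); b=cv2.imread("pics/scene0.png")
A=cv2.resize(a[185:285,305:435],None,fx=6,fy=6,interpolation=cv2.INTER_CUBIC)[:, :780]
B=cv2.resize(b[222:297,300:450],None,fx=5,fy=5,interpolation=cv2.INTER_CUBIC)
cv2.imwrite("pics/cropA.png",A);cv2.imwrite("pics/cropB.png",B)
print(ray("top",[(331,225),(349,226),(412,209)],.047), ray("top",[(363,245)],.04))
E
```

```text
[[ 0.4339343  -0.2512516   0.047     ]
 [ 0.43102506 -0.29403416  0.047     ]
 [ 0.47029127 -0.44547424  0.047     ]] [[ 0.38592504 -0.32691522  0.04      ]]
```

View pics/cropA.png

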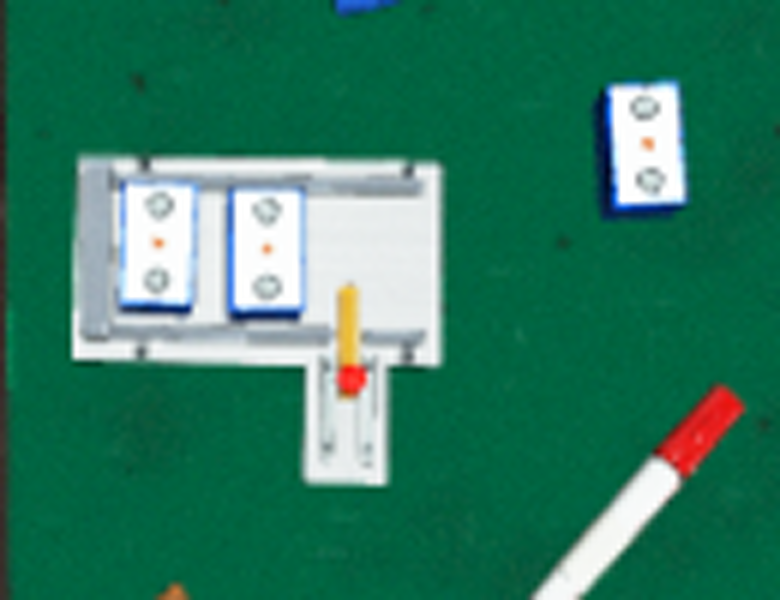

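View pics/cropB.png

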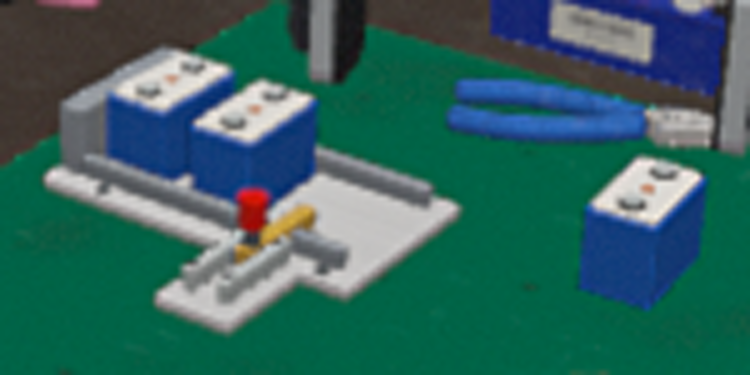

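The crops confirm it. Cells a/b sit with gaps, their tops at crop-A (157,245) and (267,248). The bolt is half shut with its red knob at (350,380). The loose blue cell is at (645,145), with the same centred dot and symmetric terminals. Next I measure them precisely.

```bash
cat > meas.py <<'E'
from h import *
def blobs(im,roi,f,amin):
    x0,y0,x1,y1=roi; s=6
    c=cv2.resize(im[y0:y1,x0:x1],None,fx=s,fy=s,interpolation=cv2.INTER_CUBIC)
    m=f(cv2.cvtColor(c,cv2.COLOR_BGR2HSV).astype(int)).astype(np.uint8)*255
    out=[]
    for k in cv2.findContours(m,cv2.RETR_EXTERNAL,cv2.CHAIN_APPROX_NONE)[0]:
        if cv2.contourArea(k)<amin*s*s: continue
        r=cv2.boxPoints(cv2.minAreaRect(k)); q=lambda p:(np.array(p)+.5)/s-.5+[x0,y0]
        M=cv2.moments(k); out.append((q((M['m10']/M['m00'],M['m01']/M['m00'])),q(r),cv2.contourArea(k)/36))
    return out
red=lambda h:((h[...,0]<6)|(h[...,0]>174))&(h[...,1]>170)&(h[...,2]>120)
white=lambda h:(h[...,1]<40)&(h[...,2]>228)
nongreen=lambda h:~((h[...,0]>60)&(h[...,0]<95)&(h[...,1]>80))
blue=lambda h:(h[...,0]>100)&(h[...,0]<125)&(h[...,1]>120)
E
python3 - <<'E'
from meas import *
np.set_printoptions(precision=4,suppress=True)
im=cv2.imread("pics/top0.png"); sc=cv2.imread("pics/scene0.png")
cor=np.array([(80,157),(441,163),(440,365),(72,359)])/6+[305,185]-.4
print("plate",ray("top",cor,.008))
bl=blobs(im,(312,206,382,272),nongreen,300)
for c,r,a in bl: print("jig",c,a)
for c,r,a in blobs(im,(355,238,372,256),red,1): print("knob",c,a,ray("top",[c],.0395))
for c,r,a in blobs(sc,(340,255,360,275),red,1): print("knob scene",c,a,ray("scene",[c],.0325))
for nm,roi,z in(("jigcells",(322,212,358,240),.047-.003),("c",(402,195,424,224),.038)):
    for c,r,a in blobs(im,roi,white,40): print(nm,c,a,ray("top",[c],z),"\n",ray("top",r,z))
for nm,roi in(("c",(410,250,445,290)),("ab",(315,228,365,265))):
    for c,r,a in blobs(sc,roi,lambda h:(h[...,1]<60)&(h[...,2]>205),20): print("scene",nm,c,a,ray("scene",[c],.038 if nm=="c" else .044))
E
```

```text
plate [[ 0.4753 -0.2201  0.008 ]
 [ 0.4711 -0.3685  0.008 ]
 [ 0.3876 -0.366   0.008 ]
 [ 0.3919 -0.216   0.008 ]]
jig [349.2808 231.2693] 2357.0833333333335
knob [363.1847 247.6445] 13.125 [[ 0.3796 -0.3273  0.0395]]
knob scene [350.0558 263.5714] 33.90277777777778 [[ 0.3813 -0.3276  0.0325]]
jigcells [339.384  227.9313] 73.01388888888889 [[ 0.4271 -0.2712  0.044 ]] 
 [[ 0.4529 -0.2633  0.044 ]
 [ 0.4528 -0.2768  0.044 ]
 [ 0.4023 -0.276   0.044 ]
 [ 0.4024 -0.2626  0.044 ]]
jigcells [349.111  225.9472] 193.79166666666666 [[ 0.4316 -0.2945  0.044 ]] 
 [[ 0.4545 -0.282   0.044 ]
 [ 0.4545 -0.3075  0.044 ]
 [ 0.4089 -0.3071  0.044 ]
 [ 0.4089 -0.2817  0.044 ]]
jigcells [330.9157 224.8719] 194.27777777777777 [[ 0.4347 -0.2511  0.044 ]] 
 [[ 0.4117 -0.2372  0.044 ]
 [ 0.4581 -0.2391  0.044 ]
 [ 0.457  -0.2652  0.044 ]
 [ 0.4107 -0.2633  0.044 ]]
c [412.3714 208.6268] 188.33333333333334 [[ 0.4727 -0.448   0.038 ]] 
 [[ 0.4956 -0.4343  0.038 ]
 [ 0.4971 -0.4602  0.038 ]
 [ 0.4507 -0.4618  0.038 ]
 [ 0.4491 -0.436   0.038 ]]
scene c [429.1717 259.5549] 98.30555555555556 [[ 0.4756 -0.4478  0.038 ]]
scene ab [350.6814 243.8383] 73.23611111111111 [[ 0.4335 -0.2945  0.044 ]]
scene ab [333.8481 237.8054] 67.97222222222223 [[ 0.4364 -0.2508  0.044 ]]
```

Jig fit, from the plate corners and checked against the knob:
- Origin is (0.4313, -0.2976), with x axis (0.0285, 0.9996).
- The bolt is at about 0.016.
- b is at jig x of about +3 mm, a at about +47 mm.
- c is at world (0.474, -0.448), turned about 4° from the jig.

I want tool x = jig x and tool y = -jig y, so I turn the tool and move above the knob.

```bash
cat > go.py <<'E'
# usage: go.py jx jy jz [extra yaw]: delta to a jig-frame TCP target (mm), in tool axes
import sys
from h import *
from scipy.spatial.transform import Rotation as Ro
s=manip.get_state(); O=np.array([.4313,-.2976,.002]); a=np.pi/2-.0285
J=Ro.from_euler("z",a); q=s["ee_rot"]; T=Ro.from_quat([q[1],q[2],q[3],q[0]]); X=T.apply([1,0,0])
print("jig pos mm",np.round(J.inv().apply(s["position"]-O)*1e3,1),"phi-jig",round(float(np.arctan2(X[1],X[0])-a),4),"tilt",np.round(T.apply([0,0,1])[:2],4),
 "F(jig)",np.round(J.inv().apply(s["contact_force"]),1),"w",round(s["width"],4),"gf",round(s["gripper_force"],1),"t",round(s["clock"],2))
if len(sys.argv)>3:
    t=O+J.apply(np.array(list(map(float,sys.argv[1:4])))/1e3)
    print("delta tool mm",np.round(T.inv().apply(t-s["position"])*1e3,1))
E
python3 -m crank '{"translation":[[0,0,0],[0,0,0],[0,0,0],[0,0,0],[0,0,0],[0,0,0],[0,0,0],[0,0,0]],"roll":[-0.149,-0.149,-0.149,-0.149,-0.149,-0.149,-0.149,-0.149],"fingers":[0.5,0.5,0.5,0.5,0.5,0.5,0.5,0.5]}' 40
python3 -m crank '{"translation":[[20,20,0],[32,32,0],[33,33,0],[33,33,0],[33,33,0],[33,33,0],[30,30,0],[20,20,0]],"roll":[-0.11,0,0,0,0,0,0,0],"fingers":[0.5,0.5,0.5,0.5,0.5,0.5,0.5,0.5]}'
python3 go.py -31.5 50 60
```

```text
clock: 0.9
position: [0.1365, -0.5582, 0.1986]
ee_rot: [-0.0, 0.752, 0.659, 0.0]
contact_force: [-0.1, -0.0, -0.0]
width: 0.0428
gripper_force: 0.0
clock: 1.7
position: [0.3807, -0.3313, 0.1988]
ee_rot: [-0.0, 0.717, 0.697, 0.0]
contact_force: [0.7, -0.3, -0.6]
width: 0.0429
gripper_force: 0.0
jig pos mm [-35.1  49.6 196.8] phi-jig 0.0013 tilt [0.0002 0.0012] F(jig) [-0.2 -0.7 -0.6] w 0.0429 gf 0.0 t 1.7
delta tool mm [  3.5  -0.4 136.9]
```

```bash
python3 -m crank '{"translation":[[3.5,0,30],[0,0,40],[0,0,40],[0,0,30],[0,0,20],[0,0,14],[0,0,0]],"roll":[0,0,0,0,0,0,0],"fingers":[0.5,0.5,0.5,0.5,0.5,0.5,0.5]}'
python3 go.py -31.5 50 22
python3 -m crank '{"translation":[[0,0,0],[0,0,0],[0,0,0],[0,0,0]],"roll":[0,0,0,0],"fingers":[0,0,0,0]}' 30
python3 go.py -31.5 50 22
```

```text
clock: 2.4
position: [0.3779, -0.3287, 0.0229]
ee_rot: [-0.003, 0.717, 0.697, 0.0]
contact_force: [0.5, 0.7, 0.2]
width: 0.0428
gripper_force: 0.0
jig pos mm [-32.6  52.5  20.9] phi-jig -0.0006 tilt [-0.0037  0.0041] F(jig) [ 0.7 -0.5  0.2] w 0.0428 gf 0.0 t 2.4
delta tool mm [ 1.1  2.5 -1.1]
clock: 2.8
position: [0.3797, -0.3308, 0.0259]
ee_rot: [0.001, 0.717, 0.697, -0.0]
contact_force: [-0.2, 0.7, -0.3]
width: -0.0003
gripper_force: 0.0
jig pos mm [-34.6  50.6  23.9] phi-jig -0.0005 tilt [ 0.0011 -0.0014] F(jig) [ 0.7  0.2 -0.3] w -0.0003 gf 0.0 t 2.8
delta tool mm [3.1 0.6 1.9]
```

Run:
```python
from h import *
a=get_image("top");b=get_image("scene")
cv2.imwrite("pics/t1.png",a);cv2.imwrite("pics/s1.png",b)
A=cv2.resize(a[195:285,315:385],None,fx=5.5,fy=5.5,interpolation=cv2.INTER_CUBIC)
B=cv2.resize(b[205:305,310:390],None,fx=4.95,fy=4.95,interpolation=cv2.INTER_CUBIC)
h=max(A.shape[0],B.shape[0]); pad=lambda i:cv2.copyMakeBorder(i,0,h-i.shape[0],0,0,cv2.BORDER_CONSTANT)
cv2.imwrite("pics/c1.png",np.hstack([pad(A),pad(B)]))
```

```text
(no output)
```

View pics/c1.png

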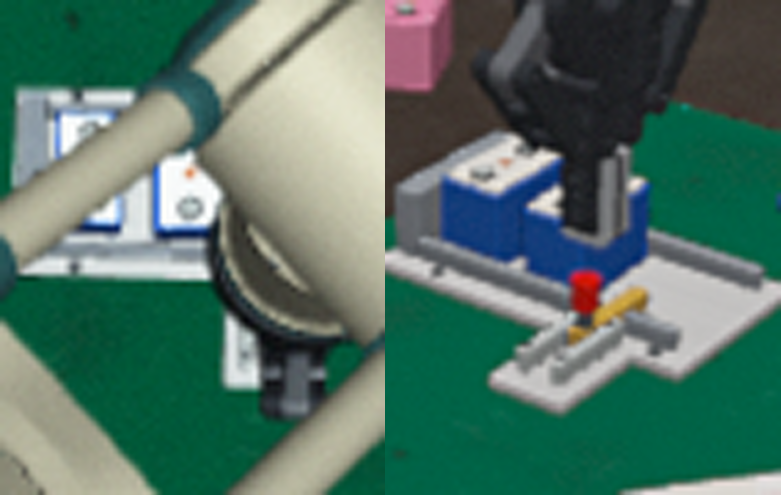

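The knob at scene about (350,264) is untouched. The closed fingertips appear at about (351,253), behind or above it. I'll compare that with the projected TCP.

Run:
```python
from h import *
s=manip.get_state(); p=s["position"]; print(p, s["qpos"])
print(proj("scene",[p,p+[0,0,.01],p+[0,0,.02],p+[0.02,0,0],p+[0,-.01,0]]))
print(proj("scene",[[.3802,-.3274,.0395]]),proj("top",[p,p+[0,0,.1]]))
c=camera_info("scene");R=cv2.Rodrigues(c["rvec"])[0];print("cam",-R.T@c["tvec"])
```

```text
[ 0.37955177 -0.33057955  0.02562556] [-8.54830160e-01  3.33589981e-01  1.90933188e+00 -5.92027677e-05
  8.97570322e-01 -8.25790256e-01]
[[350.78134544 267.50843567]
 [350.89405515 262.95375315]
 [351.00758579 258.35690098]
 [356.4059092  263.42988342]
 [355.15723256 269.01341916]]
[[349.73403487 260.57951284]] [[364.11769335 248.21534536]
 [367.7052721  243.95087096]]
cam [-0.33012477 -0.78387679  0.49924146]
```

Run:
```python
from h import *
p=np.array([.1365,-.558,.1983]); d=np.array([.238,-.971,0])
for z in (0,.013,.03,.045): print(z,proj("scene",[p-d*.05+[0,0,z],p+d*.05+[0,0,z]]).round(1).tolist())
b=cv2.imread("pics/scene0.png"); A=cv2.resize(b[150:270,335:495],None,fx=3,fy=3)
b=cv2.imread("pics/s1.png"); B=cv2.resize(b[200:290,320:380],None,fx=4,fy=4)
cv2.imwrite("pics/c2.png",np.hstack([A,B]))
```

```text
0 [[361.9, 269.5], [444.9, 285.7]]
0.013 [[362.2, 260.1], [446.1, 275.9]]
0.03 [[362.7, 247.5], [447.7, 262.7]]
0.045 [[363.1, 236.1], [449.1, 250.9]]
```

View pics/c2.png

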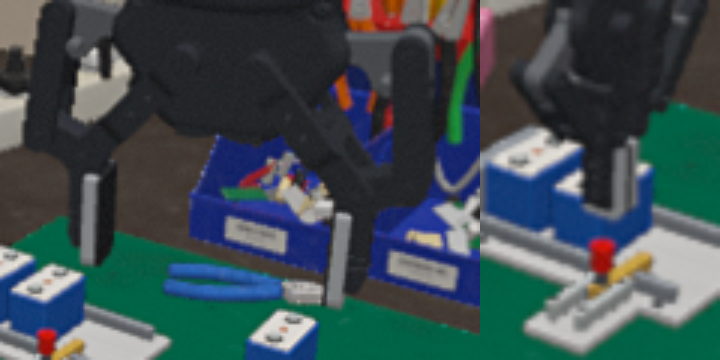

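In both pictures the fingertips stand about 30 mm above the reported TCP, with the lateral position correct. I will allow for that offset: open, descend in stages and watch the force.

```bash
python3 -m crank '{"translation":[[3,0.5,0],[0,0,0],[0,0,4],[0,0,5],[0,0,5],[0,0,0]],"roll":[0,0,0,0,0,0],"fingers":[0.5,0.5,0.5,0.5,0.5,0.5]}'
python3 go.py -31.5 50 -6
```

```text
clock: 3.5
position: [0.3794, -0.3267, 0.0101]
ee_rot: [-0.001, 0.717, 0.697, 0.0]
contact_force: [-0.1, 0.1, -0.3]
width: 0.0432
gripper_force: 0.0
jig pos mm [-30.6  51.1   8.1] phi-jig -0.0006 tilt [-0.0014  0.0015] F(jig) [ 0.1  0.1 -0.3] w 0.0432 gf 0.0 t 3.5
delta tool mm [-0.9  1.1 14.1]
```

```bash
python3 -m crank '{"translation":[[-0.5,0.5,4],[0,0.5,4],[0,0,4],[0,0,0]],"roll":[0,0,0,0],"fingers":[0.5,0.5,0.5,0.5]}'
python3 go.py
python3 -m crank '{"translation":[[0,0,0],[0,0,0],[0,0,0],[0,0,0]],"roll":[0,0,0,0],"fingers":[0,0,0,0]}' 30
python3 go.py
```

```text
clock: 3.9
position: [0.3806, -0.3275, -0.0015]
ee_rot: [-0.001, 0.717, 0.697, -0.0]
contact_force: [0.3, -0.0, -0.8]
width: 0.0425
gripper_force: 0.0
jig pos mm [-31.4  49.8  -3.5] phi-jig -0.0005 tilt [-0.0009  0.0009] F(jig) [-0.  -0.3 -0.8] w 0.0425 gf 0.0 t 3.9
clock: 4.3
position: [0.3808, -0.328, -0.0007]
ee_rot: [0.0, 0.717, 0.697, -0.0]
contact_force: [-0.5, -0.5, 1.2]
width: 0.0096
gripper_force: 29.2
jig pos mm [-31.8  49.6  -2.7] phi-jig -0.0004 tilt [-0.0001 -0.0003] F(jig) [-0.5  0.4  1.2] w 0.0096 gf 29.2 t 4.3
```

The knob is gripped. I draw the bolt 25 mm towards jig +y (tool -y).

```bash
python3 -m crank '{"translation":[[0,-4,0],[0,-6,0],[0,-6,0],[0,-5,0],[0,-4,0],[0,0,0]],"roll":[0,0,0,0,0,0],"fingers":[0,0,0,0,0,0]}'
python3 go.py
python3 -m crank '{"translation":[[0,0,0],[0,0,0],[0,0,0],[0,0,-20],[0,0,-40],[0,0,-40],[0,0,-30],[0,0,0]],"roll":[0,0,0,0,0,0,0,0],"fingers":[0.5,0.5,0.6,1,1,1,1,1]}'
python3 - <<'E'
from meas import *
b=get_image("scene");cv2.imwrite("pics/s3.png",b)
for c,r,a in blobs(b,(325,250,365,290),red,1): print("knob scene",c,a,ray("scene",[c],.0325))
E
python3 go.py
```

```text
clock: 4.9
position: [0.3549, -0.3272, -0.0007]
ee_rot: [-0.0, 0.717, 0.697, -0.0]
contact_force: [-2.0, -0.3, 2.8]
width: 0.0097
gripper_force: 29.6
jig pos mm [-31.7  75.5  -2.7] phi-jig -0.0006 tilt [-0.001 -0.   ] F(jig) [-0.4  2.   2.8] w 0.0097 gf 29.6 t 4.9
clock: 5.7
position: [0.3582, -0.3298, 0.1333]
ee_rot: [0.005, 0.717, 0.697, -0.001]
contact_force: [0.9, 0.5, -0.3]
width: 0.0854
gripper_force: 0.0
knob scene [342.84465182 268.43428291] 35.34722222222222 [[ 0.35748178 -0.32696313  0.0325    ]]
jig pos mm [-32.9  73.4 129. ] phi-jig -0.0002 tilt [ 0.003  -0.0039] F(jig) [ 0.   0.1 -0.3] w 0.0851 gf 0.0 t 5.75
```

The bolt is now at about 0.040 and clear. Next is cell_c, at jig-frame (-149, -47), which needs roll -0.073 to align.

```bash
python3 go.py -149.1 -47 40
python3 -m crank '{"translation":[[-15,15,0],[-28,30,0],[-30,31,0],[-28,30,0],[-15,14,10],[0,0,30],[0,0,25],[0,0,0]],"roll":[0,0,0,0,0,-0.073,0,0],"fingers":[1,1,1,1,1,1,1,1]}'
python3 go.py -149.1 -47 -20
python3 - <<'E'
from meas import *
b=get_image("scene");cv2.imwrite("pics/s4.png",b)
A=cv2.resize(b[180:300,370:490],None,fx=5,fy=5,interpolation=cv2.INTER_CUBIC)
cv2.imwrite("pics/c4.png",A)
s=manip.get_state();p=s["position"];R=cv2.Rodrigues
from scipy.spatial.transform import Rotation as Ro
q=s["ee_rot"];T=Ro.from_quat([q[1],q[2],q[3],q[0]]);y=T.apply([0,1,0])
print("expected tips (crop px)",(proj("scene",[p+[0,0,.043]-y*.05,p+[0,0,.043]+y*.05])-[370,180])*5)
E
```

```text
jig pos mm [-32.9  73.4 129. ] phi-jig -0.0002 tilt [ 0.003  -0.0039] F(jig) [ 0.   0.1 -0.3] w 0.0851 gf 0.0 t 5.75
delta tool mm [-115.9  120.1   89.8]
clock: 6.55
position: [0.4694, -0.4431, 0.0579]
ee_rot: [-0.006, 0.691, 0.722, 0.001]
contact_force: [-0.5, 0.4, 0.1]
width: 0.0854
gripper_force: 0.0
jig pos mm [-144.3  -42.2   55.9] phi-jig 0.0724 tilt [-0.0082  0.0094] F(jig) [0.4 0.5 0.1] w 0.0854 gf 0.0 t 6.55
delta tool mm [-5.8  5.  75.8]
expected tips (crop px) [[242.94495121 294.88270806]
 [348.30648017 201.2320785 ]]
```

View pics/c4.png

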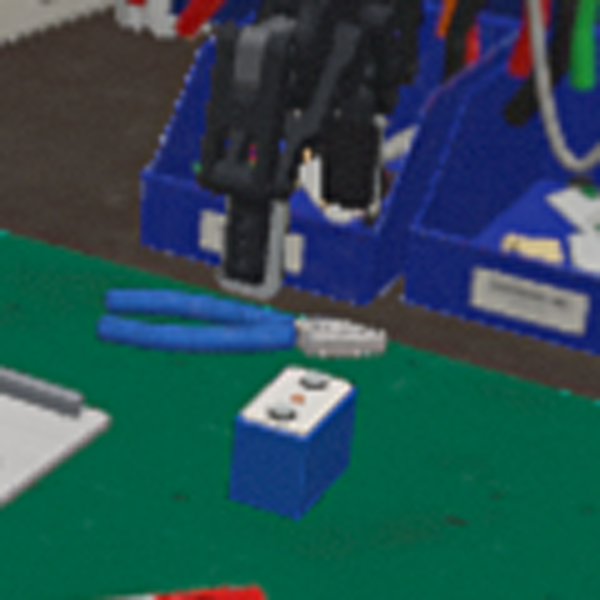

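The near and far fingertips are at about (250,290) and (345,215), as predicted with the 43 mm open offset. The cell stands clear between them, below. Now I descend.

```bash
python3 -m crank '{"translation":[[0,0,0],[-4,3.5,25],[-1,1,20],[0,0,8],[0,0,0]],"roll":[0,0,0,0,0],"fingers":[1,1,1,1,1]}'
python3 go.py -149.1 -47 -20
```

```text
clock: 7.1
position: [0.4771, -0.4511, 0.0111]
ee_rot: [-0.0, 0.691, 0.723, 0.0]
contact_force: [0.3, 1.4, -0.6]
width: 0.0852
gripper_force: 0.0
jig pos mm [-152.2  -50.1    9.1] phi-jig 0.0726 tilt [-0.0005  0.0005] F(jig) [ 1.4 -0.3 -0.6] w 0.0852 gf 0.0 t 7.1
delta tool mm [ 3.3 -2.9 29.1]
```

```bash
python3 -m crank '{"translation":[[3,-3,6],[0,0,8],[0,0,8],[0,0,5],[0,0,2],[0,0,0]],"roll":[0,0,0,0,0,0],"fingers":[1,1,1,1,1,1]}'
python3 go.py -149.1 -47 -20
python3 -m crank '{"translation":[[0,0,0],[0,0,0],[0,0,0],[0,0,0],[0,0,0]],"roll":[0,0,0,0,0],"fingers":[0.45,0.45,0.45,0.45,0.45]}' 30
python3 go.py
```

```text
clock: 7.7
position: [0.474, -0.4484, -0.0183]
ee_rot: [-0.0, 0.691, 0.722, -0.0]
contact_force: [0.4, -0.2, 0.1]
width: 0.0859
gripper_force: 0.0
jig pos mm [-149.5  -47.   -20.3] phi-jig 0.0725 tilt [-0.0005  0.0004] F(jig) [-0.2 -0.4  0.1] w 0.0859 gf 0.0 t 7.7
delta tool mm [ 0.4  0.1 -0.3]
clock: 8.2
position: [0.4744, -0.4489, -0.0173]
ee_rot: [0.001, 0.691, 0.723, -0.0]
contact_force: [-0.9, -0.5, 2.4]
width: 0.0491
gripper_force: 33.1
jig pos mm [-150.   -47.3  -19.3] phi-jig 0.0726 tilt [ 0.0006 -0.001 ] F(jig) [-0.5  0.9  2.4] w 0.0491 gf 33.1 t 8.2
```

Gripped (49 mm). I lift, square it up and carry it to behind cell_b.

```bash
python3 -m crank '{"translation":[[0,0,-10],[0,0,-20],[0,0,-25],[0,0,-5],[10,-5,0],[25,-10,0],[30,-12,0],[20,-8,0]],"roll":[0,0,0,0.073,0,0,0,0],"fingers":[0.4,0.4,0.4,0.4,0.4,0.4,0.4,0.4]}' 40
python3 -m crank '{"translation":[[15,-6,0],[10,-5,0],[0,0,0],[0,0,0]],"roll":[0,0,0,0],"fingers":[0.4,0.4,0.4,0.4]}'
python3 go.py -36 -1 -13
python3 - <<'E'
from meas import *
b=get_image("scene");cv2.imwrite("pics/s5.png",b)
cv2.imwrite("pics/c5.png",cv2.resize(b[195:305,305:405],None,fx=5,fy=5,interpolation=cv2.INTER_CUBIC))
E
```

```text
clock: 9.0
position: [0.4391, -0.3586, 0.041]
ee_rot: [-0.003, 0.717, 0.697, 0.0]
contact_force: [0.1, 0.4, -1.5]
width: 0.0492
gripper_force: 42.4
clock: 9.4
position: [0.4315, -0.3376, 0.0421]
ee_rot: [0.0, 0.717, 0.697, -0.0]
contact_force: [0.8, -0.6, -0.7]
width: 0.0495
gripper_force: 42.4
jig pos mm [-39.9  -1.4  40.1] phi-jig 0.0002 tilt [ 0.0004 -0.0007] F(jig) [-0.6 -0.8 -0.7] w 0.0495 gf 42.4 t 9.4
delta tool mm [ 4.  -0.4 53.1]
```

View pics/c5.png

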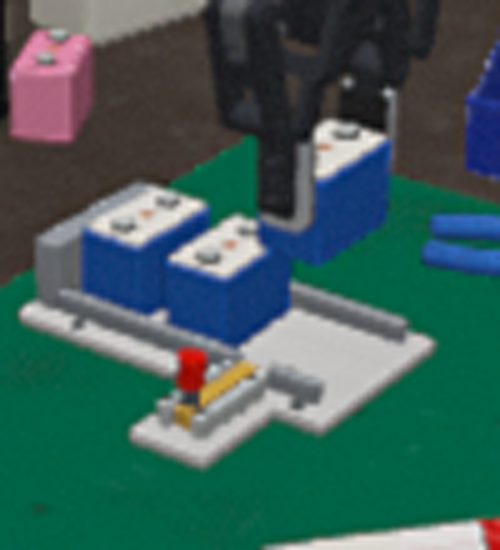

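The view shows cell_c held upright behind cell_b at about (330,190), with the bolt drawn and its knob at (192,370). Now I lower it.

```bash
python3 -m crank '{"translation":[[0,-1,10],[0,0,15],[0,0,12],[0,0,6],[0,0,3],[0,0,2],[0,0,0]],"roll":[0,0,0,0,0,0,0],"fingers":[0.4,0.4,0.4,0.4,0.4,0.4,0.4]}'
python3 go.py -36 -1 -13
```

```text
clock: 10.15
position: [0.4305, -0.3374, -0.0059]
ee_rot: [0.0, 0.717, 0.697, -0.0]
contact_force: [-0.1, 0.2, -1.2]
width: 0.0493
gripper_force: 42.4
jig pos mm [-39.8  -0.3  -7.9] phi-jig -0.0005 tilt [ 0.0002 -0.0002] F(jig) [ 0.2  0.1 -1.2] w 0.0493 gf 42.4 t 10.15
delta tool mm [3.8 0.7 5.1]
```

```bash
python3 -m crank '{"translation":[[0,0,2],[0,0,2],[0,0,1],[0,0,0],[0,0,0]],"roll":[0,0,0,0,0],"fingers":[0.4,0.4,0.4,0.4,0.4]}'
python3 go.py -36 -1 -13
```

```text
clock: 10.65
position: [0.4304, -0.3372, -0.0108]
ee_rot: [0.0, 0.717, 0.697, -0.0]
contact_force: [0.3, 0.2, 0.3]
width: 0.0494
gripper_force: 42.4
jig pos mm [-39.6  -0.2 -12.8] phi-jig -0.0004 tilt [ 0.0001 -0.0002] F(jig) [ 0.2 -0.3  0.3] w 0.0494 gf 42.4 t 10.65
delta tool mm [3.6 0.8 0.2]
```

The weight is taken by the floor. I push the row up along +x.

```bash
python3 -m crank '{"translation":[[3,0,0],[5,0,0],[5,0,0],[4,0,0],[4,0,0],[4,0,0],[2,0,0],[0,0,0]],"roll":[0,0,0,0,0,0,0,0],"fingers":[0.4,0.4,0.4,0.4,0.4,0.4,0.4,0.4]}'
python3 go.py -10 0 -13
python3 -m crank '{"translation":[[1,0,0],[1,0,0],[1,0,0],[0,0,0]],"roll":[0,0,0,0],"fingers":[0.4,0.4,0.4,0.4]}'
python3 go.py -10 0 -13
```

```text
clock: 11.45
position: [0.4311, -0.3098, -0.0108]
ee_rot: [-0.0, 0.717, 0.697, 0.0]
contact_force: [0.0, -0.1, -1.0]
width: 0.0496
gripper_force: 42.4
jig pos mm [-12.2  -0.2 -12.8] phi-jig -0.0002 tilt [-0.0001  0.0002] F(jig) [-0.1 -0.1 -1. ] w 0.0496 gf 42.4 t 11.45
delta tool mm [ 2.2 -0.2  0.2]
clock: 11.85
position: [0.4313, -0.309, -0.0107]
ee_rot: [0.001, 0.717, 0.697, -0.001]
contact_force: [-1.2, -6.4, -2.1]
width: 0.0491
gripper_force: 42.2
jig pos mm [-11.4  -0.4 -12.7] phi-jig 0.0004 tilt [ 0.0004 -0.0031] F(jig) [-6.4  1.  -2.1] w 0.0491 gf 42.2 t 11.85
delta tool mm [ 1.4 -0.4  0.3]
```

```bash
python3 -m crank '{"translation":[[1,0,0],[0,0,0],[0,0,0],[0,0,0],[0,0,0]],"roll":[0,0,0,0,0],"fingers":[0.4,0.4,0.8,0.8,0.8]}'
python3 -m crank '{"translation":[[0,0,-10],[0,0,-20],[0,0,-20],[-20,0,0],[-20,0,0],[-5,0,0],[0,0,0],[0,0,0]],"roll":[0,0,0,0,0,0,0,0],"fingers":[0.8,0.8,0.8,0.8,0,0,0,0]}'
python3 go.py -60 0 -7
python3 - <<'E'
from meas import *
b=get_image("scene");cv2.imwrite("pics/s6.png",b)
cv2.imwrite("pics/c6.png",cv2.resize(b[195:305,305:405],None,fx=5,fy=5,interpolation=cv2.INTER_CUBIC))
E
```

```text
clock: 12.35
position: [0.4311, -0.3057, -0.0109]
ee_rot: [-0.0, 0.717, 0.697, 0.0]
contact_force: [-0.0, 0.4, -0.5]
width: 0.0681
gripper_force: 0.0
clock: 13.15
position: [0.4291, -0.3507, 0.038]
ee_rot: [-0.001, 0.718, 0.696, 0.0]
contact_force: [-0.1, 0.2, -1.0]
width: 0.0101
gripper_force: 0.0
jig pos mm [-53.2   0.7  36. ] phi-jig -0.0015 tilt [-0.0017  0.0022] F(jig) [ 0.2  0.2 -1. ] w 0.0101 gf 0.0 t 13.15
delta tool mm [-6.9  0.8 43. ]
```

View pics/c6.png

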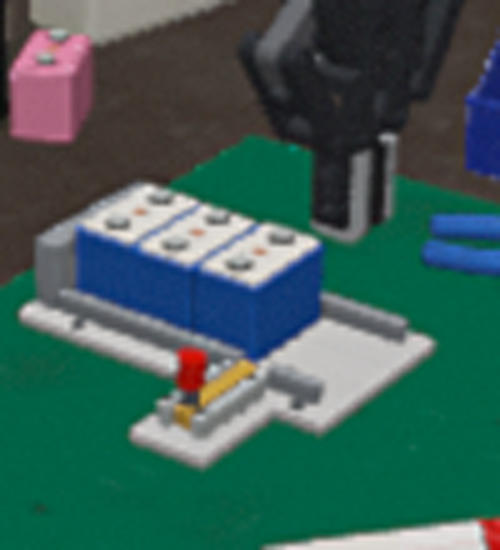

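The view shows all three cells closed up against the stop, back face at about (290,330), with the bolt still drawn. I'll give one confirming push from behind with the closed fingers.

```bash
python3 -m crank '{"translation":[[0,1,15],[0,0,18],[0,0,11],[3,0,0],[4,0,0],[4,0,0],[2,0,0],[0,0,0]],"roll":[0,0,0,0,0,0,0,0],"fingers":[0,0,0,0,0,0,0,0]}'
python3 go.py
python3 -m crank '{"translation":[[2,0,0],[2,0,0],[1,0,0],[0,0,0]],"roll":[0,0,0,0],"fingers":[0,0,0,0]}'
python3 go.py
```

```text
clock: 14.0
position: [0.4316, -0.338, -0.0043]
ee_rot: [0.0, 0.717, 0.697, -0.0]
contact_force: [-0.1, -0.5, -0.7]
width: 0.0
gripper_force: 0.0
jig pos mm [-40.4  -1.4  -6.3] phi-jig 0.0 tilt [ 0.0007 -0.0007] F(jig) [-0.5  0.1 -0.7] w 0.0 gf 0.0 t 14.0
clock: 14.4
position: [0.4316, -0.3342, -0.0046]
ee_rot: [0.001, 0.717, 0.697, -0.0]
contact_force: [-0.8, -3.2, 0.5]
width: 0.0002
gripper_force: 1.4
jig pos mm [-36.6  -1.4  -6.6] phi-jig 0.0 tilt [ 0.0005 -0.0019] F(jig) [-3.2  0.7  0.5] w 0.0002 gf 1.4 t 14.4
```

```bash
python3 -m crank '{"translation":[[1,0,0],[0,0,0],[-4,0,0],[-6,0,0],[0,0,-15],[0,0,-25],[0,0,-10],[0,-15,0]],"roll":[0,0,0,0,0,0,0,0],"fingers":[0,0,0,0,0,0,0,0]}'
python3 -m crank '{"translation":[[0,-30,0],[4,-32,0],[6,-20,0],[0,-8,0],[0,0,0],[0,0,0]],"roll":[0,0,0,0,0,0],"fingers":[0,0,0,0,0,0]}'
python3 go.py -32.5 103 -8
```

```text
clock: 15.2
position: [0.4183, -0.3433, 0.0465]
ee_rot: [0.003, 0.717, 0.697, 0.0]
contact_force: [0.7, -0.5, 0.8]
width: -0.0
gripper_force: 0.0
clock: 15.8
position: [0.3271, -0.3299, 0.045]
ee_rot: [0.001, 0.717, 0.697, 0.0]
contact_force: [-0.8, 0.3, -0.8]
width: -0.0
gripper_force: 0.0
jig pos mm [-35.2 103.3  43. ] phi-jig -0.001 tilt [ 0.0009 -0.0007] F(jig) [ 0.3  0.9 -0.8] w -0.0 gf 0.0 t 15.8
delta tool mm [ 2.8  0.2 51. ]
```

```bash
python3 -m crank '{"translation":[[2.5,0,15],[0,0,20],[0,0,12],[0,0,3],[0,4,0],[0,5,0],[0,5,0],[0,5,0]],"roll":[0,0,0,0,0,0,0,0],"fingers":[0,0,0,0,0,0,0,0]}'
python3 go.py
python3 -m crank '{"translation":[[0,5,0],[0,5,0],[0,5,0],[0,5,0],[0,4,0],[0,2,0],[0,0,0]],"roll":[0,0,0,0,0,0,0],"fingers":[0,0,0,0,0,0,0]}'
python3 go.py
```

```text
clock: 16.6
position: [0.3462, -0.3277, -0.0045]
ee_rot: [0.0, 0.717, 0.697, -0.0]
contact_force: [-0.5, -0.7, -0.6]
width: -0.0001
gripper_force: 0.8
jig pos mm [-32.5  84.2  -6.5] phi-jig -0.0 tilt [ 0.0002 -0.001 ] F(jig) [-0.7  0.4 -0.6] w -0.0001 gf 0.8 t 16.6
clock: 17.3
position: [0.3721, -0.3281, -0.0049]
ee_rot: [0.0, 0.717, 0.697, 0.0]
contact_force: [0.2, -0.7, -0.1]
width: 0.0
gripper_force: 0.1
jig pos mm [-32.1  58.4  -6.9] phi-jig -0.0004 tilt [ 0.0005 -0.0002] F(jig) [-0.7 -0.2 -0.1] w 0.0 gf 0.1 t 17.3
```

```bash
python3 - <<'E'
from meas import *
b=get_image("scene");cv2.imwrite("pics/s7.png",b)
for c,r,a in blobs(b,(335,245,365,280),red,1): print("knob scene",c,a,ray("scene",[c],.0325))
E
python3 -m crank '{"translation":[[0,1.5,0],[0,1.5,0],[0,1,0],[0,0,0]],"roll":[0,0,0,0],"fingers":[0,0,0,0]}'
python3 go.py
```

```text
knob scene [355.91212607 260.78245192] 5.777777777777778 [[ 0.39735773 -0.3306332   0.0325    ]]
clock: 17.75
position: [0.3754, -0.3278, -0.005]
ee_rot: [-0.0, 0.717, 0.697, 0.0]
contact_force: [-1.2, -0.1, 1.0]
width: -0.0001
gripper_force: 0.6
jig pos mm [-31.8  55.   -7. ] phi-jig -0.0005 tilt [-0.0003  0.0004] F(jig) [-0.1  1.2  1. ] w -0.0001 gf 0.6 t 17.75
```

```bash
python3 -m crank '{"translation":[[0,1,0],[0,1,0],[0,1,0],[0,0,0]],"roll":[0,0,0,0],"fingers":[0,0,0,0]}'
python3 go.py
python3 -m crank '{"translation":[[0,1,0],[0,1,0],[0,0,0]],"roll":[0,0,0],"fingers":[0,0,0]}'
python3 go.py
```

```text
clock: 18.15
position: [0.3766, -0.3276, -0.0051]
ee_rot: [-0.002, 0.717, 0.697, -0.001]
contact_force: [-6.4, -1.4, 1.9]
width: -0.0
gripper_force: 3.5
jig pos mm [-31.6  53.9  -7.1] phi-jig 0.0008 tilt [-0.0039  0.0012] F(jig) [-1.6  6.3  1.9] w -0.0 gf 3.5 t 18.15
clock: 18.45
position: [0.3768, -0.3275, -0.0052]
ee_rot: [-0.003, 0.716, 0.698, -0.002]
contact_force: [-11.8, -1.8, 3.9]
width: 0.0003
gripper_force: 5.7
jig pos mm [-31.4  53.6  -7.2] phi-jig 0.0018 tilt [-0.0071  0.0017] F(jig) [-2.1 11.8  3.9] w 0.0003 gf 5.7 t 18.45
```

Hard stop, with the force rising at y = 53.6 where home was expected at about 54. I back off, lift clear, retreat and look.

```bash
python3 -m crank '{"translation":[[0,-5,0],[0,-10,0],[0,-10,0],[0,-5,-15],[0,0,-35],[0,0,-40],[0,0,-40],[-20,0,-10]],"roll":[0,0,0,0,0,0,0,0],"fingers":[0,0,0,0,0,0,0,0]}'
python3 -m crank '{"translation":[[-40,-10,0],[-45,-10,0],[-45,-10,0],[-30,0,0],[0,0,0],[0,0,0]],"roll":[0,0,0,0,0,0],"fingers":[0,0,0,0,0,0]}'
python3 - <<'E'
from meas import *
b=get_image("scene");t=get_image("top");cv2.imwrite("pics/s8.png",b);cv2.imwrite("pics/t8.png",t)
for c,r,a in blobs(b,(335,245,365,280),red,1): print("knob scene",c,a,ray("scene",[c],.0325))
A=cv2.resize(t[195:285,315:385],None,fx=5.5,fy=5.5,interpolation=cv2.INTER_CUBIC)
B=cv2.resize(b[215:305,310:390],None,fx=5,fy=5.5,interpolation=cv2.INTER_CUBIC)
cv2.imwrite("pics/c8.png",np.hstack([A,B]))
d=cv2.absdiff(t,cv2.imread("pics/top0.png")).max(2)
for n,(x,y,X,Y) in dict(tape=(265,245,300,280),reel=(435,245,460,270),pliers=(355,158,405,190),marker=(390,245,432,292)).items(): print(n,(d[y:Y,x:X]>60).sum())
E
```

```text
clock: 19.25
position: [0.3513, -0.3477, 0.1396]
ee_rot: [0.004, 0.717, 0.697, 0.0]
contact_force: [0.4, -0.8, -0.6]
width: 0.0002
gripper_force: 0.0
clock: 19.85
position: [0.3148, -0.5063, 0.1345]
ee_rot: [-0.0, 0.718, 0.696, 0.001]
contact_force: [0.8, 0.4, 0.4]
width: 0.0001
gripper_force: 0.0
knob scene [354.9874855  260.38987474] 33.263888888888886 [[ 0.39764691 -0.32831166  0.0325    ]]
tape 0
reel 397
pliers 0
marker 677
```

View pics/c8.png

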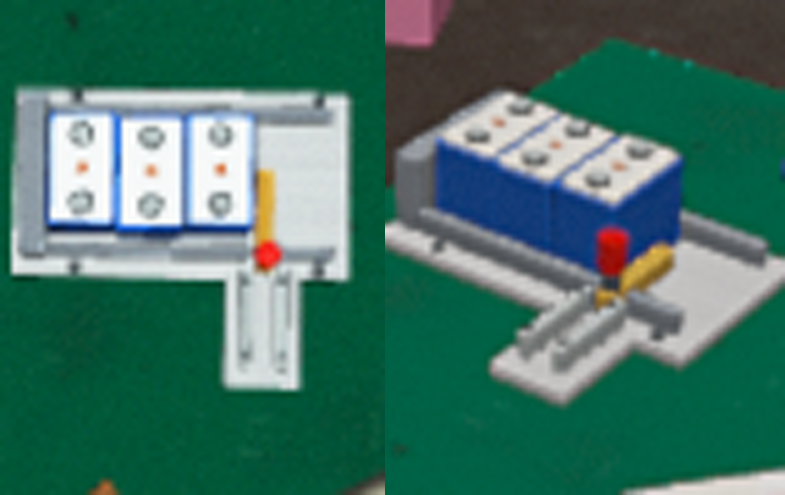

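The bolt is home: knob displacement reads about 0 and the tip is across behind cell_c. The row is flush against the stop, and the arm, hovering between camera and mat, accounts for the reel and marker differences.

```bash
python3 -c "
from rig import manip
print(manip.sign_off())"
```

```text
the job is handed in; nothing more can be done
None
```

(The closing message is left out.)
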